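Check the electrode gap of the oil-test bay

TASK

Lift the latch bar of the oil-test bay out of its catch and swing the little guard gate wide open, about square to its closed position or further. Then take the gap gauge and slide its blade between the two brass electrodes, fully home until its stop flange rests against them, and leave it there, standing on the bay's base plate with the gate still open. Do not knock over the amber jar.

Things in the scene. Friction and masses are not known exactly. Their poses are not given: they have to be found in the camera images.
- gap_mouth (a point): Mouth of the gap: midway between the brass electrodes at their axis height, on the front line of their rims, 26 mm above the base plate's top. x = level direction in which the blade slides in; y = electrodes' axis, towards the gate's hinge side; z up. The electrodes are upright discs, 48 mm diameter, 18 mm thick, rims rounded, with a 10 mm gap; centres 24 mm in +x of here.
- bay: Oil-test bay, fixed. Origin on the table, below the electrodes' centres; axes as gap_mouth. White base plate, top 12 mm above the table, from x -145 to +75 mm, y +-110 mm. Grey electrode posts at y +-48 to 68 mm, 64 mm high; aluminium walls 67 mm high at y +-103 mm and x +70 mm. The front is closed by the gate at x = -60 mm.
- gate_hinge (a point): Point on the gate's upright hinge axis, 114 mm above the table, level with latch_tab when the latch is down. Axes turn with the gate: -y runs from the hinge along the gate to its free end; x is normal to it. Gate: aluminium frame with a clear pane, 8 mm thick, reaching 153 mm from the hinge, 4 to 55 mm above the base plate. Shut, its axes are gap_mouth's.
- gate (a joint): Gate angle (rad): 0 shut, grows as the free end swings outwards, away from the electrodes (to gap_mouth's -x), clockwise seen from above; limit 1.9. It stays where it is left (slight friction). It cannot open while the latch bar is in its catch.
- latch_tab (a point): Grip of the upright steel thumb tab on the latch bar, 140 mm from the gate's hinge axis; axes as gate_hinge, tilting with the bar. The tab is 9 mm thick (x), 24 mm wide (y), and reaches 15 mm above this point and 30 mm below, where it joins the bar. The bar, 9 mm thick and 12 mm high, lies along the gate's top; its pivot on the gate is 60 mm from the gate's hinge axis, 36 mm lower than here.
- catch (a point): Top of the dark steel catch post, fixed at the gate's free end, 90 mm above the table, 18 mm wide (y). The end of the latch bar lies in its notch, open at the top; the notch's front lip keeps the gate shut. Axes as gap_mouth.
- latch (a joint): Angle of the latch bar (rad): 0 down in the catch, grows as the bar's free end is lifted, limit 0.7. Beyond 0.2 (tab lifted 16 mm) it is clear of the catch and the gate can swing. The bar weighs 70 g and falls back to 0 when let go.
- gauge: Loose gap gauge, about 0.2 kg, standing on the table: black block handle 80 x 24 x 46 mm high, a steel stop flange on its front end (8 thick, 44 wide, 46 high), then a steel blade on edge, 6 mm thick, 26 mm high (13 to 39 mm above the underside), 60 mm long plus a tip 10 mm long, 3 mm thick. Origin at the centre of the handle's underside; x towards the blade's tip, y across, z up.
- gauge_grip (a point): Centre of the gauge's handle, half-way up (23 mm above its underside); axes as gauge. The handle is 24 mm wide here (y) and 80 mm long (x). The gauge balances about 22 mm in +x of here.
- gauge_stop (a point): Middle of the front face of the gauge's stop flange, 48 mm in +x of the handle's centre and 26 mm above the underside, at the root of the blade; axes as gauge. Fully home it coincides with gap_mouth, axes alike.
- jar: Amber glass jar with black cap, 60 mm diameter, 85 mm high; origin at the centre of its underside. Leave standing.
Not all that is in view belongs to the job. There is more than one size of the gauge; the one meant has the size given above.

How it is judged (in metres and radians):
On the way:
1. the gate is swung wide open (at least 1.2 rad) (value of joint gate above 1.2 rad), for 0.2 s.
At the end, for the whole second after the job is handed in: Gate open by at least 1.2 rad; gauge at rest, released, on the base plate, blade in the gap: gauge_stop at most 6 mm short of or 4 mm beyond gap_mouth along x, within 6 mm of it sideways and 5 mm in height, in line within 0.12 rad, upright within 0.1 rad; jar standing (x of gauge_stop in the frame of gap_mouth between -0.006 and 0.004 m and y of gauge_stop in the frame of gap_mouth between -0.006 and 0.006 m and z of gauge_stop in the frame of gap_mouth between -0.005 and 0.005 m and angle between the x axis of gauge_stop and the x axis of gap_mouth, either way round below 0.12 rad and angle between gauge_stop's own z axis and vertical below 0.1 rad and value of joint gate above 1.2 rad and linear speed of gauge below 0.02 m/s); the robot touches nothing.
It fails at once if the amber jar is knocked over (tilted by more than 0.5 rad) (angle between jar's own z axis and vertical above 0.5 rad).
It also fails if it takes over 64 s, if anything falls off the work surface, if the arm or the gripper's body presses on something with over 40 N, if the wrist force passes 120 N, or if a joint passes its speed limit or range.

ROBOT

A 6-joint arm with a two-finger parallel gripper is mounted at the origin on the work surface. World frame = base frame: x ahead of the robot, y to its left, z up, the work surface at z = 0. Lengths are in mm, angles in rad, forces in N, time in s.
With the tool pointing down it reaches from about 325 to 775 mm from the base axis. Payload 9.3 kg.
Tool frame: the origin (TCP) lies midway between the tips of the shut fingers; the grasp point (between the pads) lies 19 mm behind it; z points along the fingers, y is the direction in which the jaws open and shut (so a half turn about z gives the same grasp; the last joint's range is limited). The gripper opens to 85 mm and grips with 20 to 120 N. Pads are 22 mm wide; open, the fingers measure 114 mm over their backs; the gripper's body (76 mm by 85 mm) begins 54 mm behind the grasp point. The pads swing forward as they close: fully open they stand 13 mm farther back than shut.
Start: joints at [-1.345, 0.259, 0.021, 1.334, 0, 1.418], TCP at [203.386, -511.009, 231.279] pointing down, gripper open.
Joint ranges: [-3.04, 3.04], [-0.91, 1.82], [-1.04, 1.36], [-1.92, 1.95], [-1.52, 1.45], [-3.14, 3.14]. Speed limits (rad/s): [2.22, 2.22, 2.79, 3.14, 3.14, 3.14].

INTERFACE

Orientations are given as a unit quaternion [w, x, y, z].
In Python, from rig import telemetry, optics, env gives the robot as it stands.
- The arm moves only by the shell command python3 -m jog 'ROWS' [FORCE]. ROWS is JSON, a list of rows, each an object of numbers: "ax", "ay", "az": the turn, a rotation vector about the tool's x, y, z in degrees; "tx", "ty", "tz": the shift along the tool's x, y, z in m; "jaw": the closure, from 0 (fully open) to 1 (shut). A call has 1 to 10 rows; each row is the pose to reach, as a shift and turn from the pose commanded when the call began, along the tool's axes at that moment; what a row does not reach only later rows make up. A row lasts 1/10 s, in which the tool goes at most 50 mm and 8.59 degrees, less where a joint would pass 70% of its speed; a pose out of reach is approached as far as the arm can. A call with a gripper value outside its range is refused whole. The fingers move at their own pace and stop on an object; FORCE is the grip in N (left out, the last holds). Time passes only in rows, so rows that repeat a pose let the fingers close. It gives the time, the measured TCP pose, the force and the opening at its end, in the units of the state.
- telemetry.sense(): the state, without advancing time (a new reading comes with each control period).
- optics.grab_frame(name): name is "side" or "top"; returns a dict with "color" (420x560x3 uint8, red, green, blue), "z_map" (420x560 float32, mm along the optical axis (not along the pixel's ray), 0 where there is no reading), "intrinsics" (3x3 intrinsics, pixels), "R" (3x3) and "t" (3): a world point X has camera coordinates R X + t. Camera axes: x right, y down, z forward; pixel columns grow to the right and rows downward; lengths in mm; the calibration is good to about 2 mm. A picture is of the moment at which its call begins.
- env.close_job(): hands the job in, once; it reports no verdict.
The state is a dict: "time": time; "joint_positions": joint angles; "qvel": joint speeds; "tau": joint torques, N m; "tool_pos": TCP position; "ee_rot": TCP orientation; "wrist_force": force on the tool from outside, world axes, zero at the start; "ft_torque": the same for the moment, N m; "finger_gap": finger opening in mm.
Only numpy, scipy, OpenCV 4.12 (cv2) and the standard library are available. Lean on these libraries where they do the work, as an engineer would, in place of code of your own. Each camera call takes 0.05 s, during which the arm holds its last target. There are 200 camera calls.

## Working session

There is one attempt and no reset: what is moved stays moved. The work goes in short steps, Python scripts to look and compute and a shell command to move; the robot and the scene stay as the last step left them, time stands still between calls to the robot, and variables do not carry over. Pictures are saved under pics/ and viewed, about 8 in all and at most 12, crops included, and the job is handed in when it is done.

```bash
ls; mkdir -p pics; python3 - <<'E'
from rig import telemetry, optics
import cv2,numpy as np
print(telemetry.sense())
for n in("side","top"):
    f=optics.grab_frame(n); np.savez(n+"0.npz",**f)
    cv2.imwrite(f"pics/{n}0.png",f["color"][:,:,::-1])
    print(n,f["intrinsics"],f["R"],f["t"])
E
```

```text
pics
{'time': 0.0, 'joint_positions': array([-1.34459425e+00,  2.59194465e-01,  2.07544304e-02,  1.33370983e+00,
       -4.71533452e-05,  1.41818388e+00]), 'qvel': array([ 0.00124581, -0.00277813, -0.00050471,  0.00161733,  0.00077593,
       -0.00114613]), 'tau': array([ 4.26914039e-04, -5.55643487e+01,  3.44527173e+01,  1.35224458e-02,
       -3.92592113e-06,  4.67083566e-06]), 'tool_pos': array([ 203.31114723, -510.73108774,  230.66205494]), 'ee_rot': array([-6.75441623e-04,  9.82115779e-01,  1.88276762e-01, -4.84566071e-05]), 'wrist_force': array([-0.10964002, -0.35868782,  0.42175111]), 'ft_torque': array([ 0.01705904, -0.04134389,  0.00997159]), 'finger_gap': 85.39442664503638}
side [[540.10001154   0.         281.99882821]
 [  0.         540.10001154 215.49885417]
 [  0.           0.           1.        ]] [[-0.92067586 -0.39006846  0.01423189]
 [-0.19803463  0.43537824 -0.87819592]
 [ 0.33636028 -0.81135219 -0.4780893 ]] [ 504.80389579  208.52802462 1163.19120838]
top [[389.76758665   0.         285.74307847]
 [  0.         389.76758665 218.40605079]
 [  0.           0.           1.        ]] [[ 0.0110934  -0.99961574  0.02540275]
 [-0.9918608  -0.01422278 -0.1265301 ]
 [ 0.12684278 -0.02379234 -0.99163745]] [ -61.90454969  561.62087473 1148.84825713]
```

View pics/side0.png

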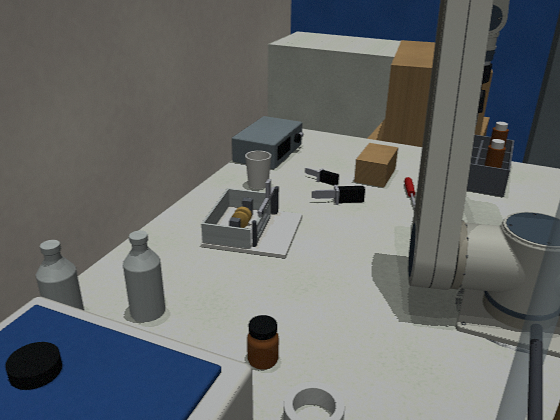

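View pics/top0.png

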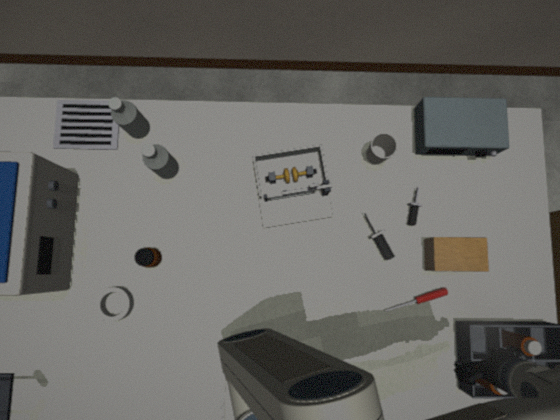

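The side view shows the bay at about (250,220), two black gauges at (345,194) and (325,176), and the jar at (263,343). In the top view the bay is at (292,180) with the catch on the right at (324,187), the hinge on the left at (265,197), gauges at (378,238) and (413,207), and the jar at (148,257). Next I'll crop in and measure.

```bash
cat > h.py <<'E'
import numpy as np, cv2
from rig import optics, telemetry
def grab(n,tag):
    f=optics.grab_frame(n); np.savez(f"{n}{tag}.npz",**f); return f
def load(n,tag): return dict(np.load(f"{n}{tag}.npz"))
def plane(f,px,z):
    px=np.atleast_2d(np.array(px,float)); 
    d=np.c_[px,np.ones(len(px))]@np.linalg.inv(f["intrinsics"]).T@f["R"]
    c=-f["R"].T@f["t"]; return c+d*((z-c[2])/d[:,2])[:,None]
def cloud(f):
    v,u=np.mgrid[:420,:560]; p=np.stack([u,v,np.ones_like(u)],-1)@np.linalg.inv(f["intrinsics"]).T*f["z_map"][...,None]
    return (p-f["t"])@f["R"]
def proj(f,X):
    q=np.atleast_2d(X)@f["R"].T+f["t"]; q=q@f["intrinsics"].T; return q[:,:2]/q[:,2:]
def crop(f,x,y,w,h,s,name):
    cv2.imwrite(f"pics/{name}.png",cv2.resize(f["color"][y:y+h,x:x+w,::-1],None,fx=s,fy=s,interpolation=cv2.INTER_CUBIC))
E
python3 - <<'E'
from h import *
T=load("top",0);S=load("side",0)
a=cv2.resize(T["color"][135:270,240:430,::-1],None,fx=4,fy=4,interpolation=cv2.INTER_CUBIC)
cv2.imwrite("pics/tc.png",a)
b=cv2.resize(S["color"][155:260,195:375,::-1],None,fx=4.4,fy=4.4,interpolation=cv2.INTER_CUBIC)
cv2.imwrite("pics/sc.png",b)
for n,f,r in(("top",T,(170,270,355,430)),("side",S,(150,215,295,375))):
    g=f["color"].astype(int); P=cloud(f)
    m=np.zeros((420,560),np.uint8); y0,y1,x0,x1=r
    m[y0:y1,x0:x1]=(g.max(2)<60)[y0:y1,x0:x1]
    k,l,st,c=cv2.connectedComponentsWithStats(m)
    for i in range(1,k):
        if st[i,4]>30:
            q=P[l==i]; q=q[(f["z_map"][l==i]>0)]
            xy=q[:,:2]; zt=np.percentile(q[:,2],90); t=plane(f,np.argwhere(l==i)[:,::-1],zt)[:,:2].astype(np.float32)
            print(n,c[i],st[i,4],"z",np.percentile(q[:,2],[5,50,95]).round(),cv2.minAreaRect(xy.astype(np.float32)),cv2.minAreaRect(t))
E
```

```text
top [412.19620253 214.53797468] 158 z [11. 34. 38.] ((582.389892578125, -447.1420593261719), (20.307880401611328, 64.55655670166016), 84.76241302490234) ((579.6013793945312, -441.3670654296875), (28.351198196411133, 62.39460754394531), 78.2788314819336)
top [383.16528926 246.87190083] 242 z [19. 44. 49.] ((480.58843994140625, -352.198486328125), (74.9069595336914, 23.491077423095703), 27.894861221313477) ((478.54144287109375, -348.2276611328125), (74.58995056152344, 30.0643253326416), 29.277620315551758)
top [427.02857143 253.36428571] 140 z [11. 30. 47.] ((460.61962890625, -487.4819641113281), (92.221923828125, 4.3828229904174805), 0.32939133048057556) ((459.57080078125, -481.04620361328125), (12.201756477355957, 90.51167297363281), 88.02198791503906)
side [328.17467249 177.25327511] 229 z [ 6. 25. 39.] ((580.191650390625, -449.1101989746094), (24.98833656311035, 68.72444152832031), 78.31082153320312) ((568.9921264648438, -417.80279541015625), (59.329498291015625, 103.32090759277344), 19.51572608947754)
side [350.8587963  194.00231481] 432 z [ 5. 31. 49.] ((478.1576843261719, -354.31781005859375), (77.02046966552734, 31.942264556884766), 27.456880569458008) ((465.7037048339844, -313.0077819824219), (75.80500793457031, 112.88719177246094), 17.753643035888672)
```

View pics/tc.png

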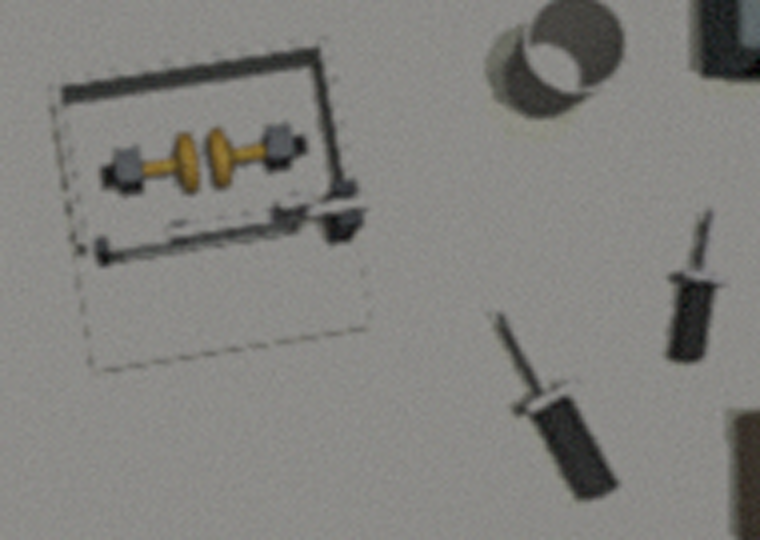

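View pics/sc.png

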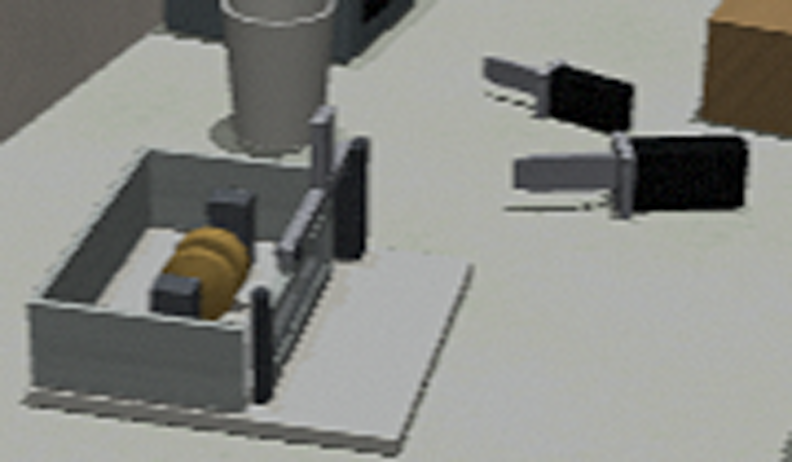

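The top crop shows the bay turned a few degrees, with plate front corners at crop (95,370) and (372,327), discs at (187,162) and (220,157), and the tab by the catch at about (337,207). The side crop shows the tab at (322,140), standing on the bar beside the catch post (352,200). The gauge I want is the larger one (handle 77 x 24 x 46); the other is only about 64 mm long and 36 mm high.

```bash
python3 - <<'E'
from h import *
T=load("top",0);S=load("side",0)
tc=lambda x,y:(240+x/4-.375,135+y/4-.375)
sc=lambda x,y:(195+x/4.4-.39,155+y/4.4-.39)
A=plane(T,[tc(95,370),tc(372,327),tc(50,88)],12)[:,:2]; B=plane(S,[sc(396,450),sc(473,263),sc(25,398)],12)[:,:2]
print("plate top\n",A,"\nside\n",B)
for q in(A,B):
    d=q[0]-q[1]; print(np.linalg.norm(d),"yaw",np.degrees(np.arctan2(-d[0],d[1])), q[0]-q[2])
# brass
for n,f in(("top",T),("side",S)):
    h=cv2.cvtColor(f["color"],cv2.COLOR_RGB2HSV); m=(h[...,1]>120)&(h[...,0]>12)&(h[...,0]<30)
    m[:, :200]=0;m[:,340:]=0;m[:140]=0;m[260:]=0
    P=cloud(f)[m]; P=P[P[:,2]>10]; print(n,len(P),P.mean(0),np.percentile(P,[3,50,97],axis=0).round(1))
    P2=P[P[:,2]>45]; print(P2.mean(0) if len(P2) else 0)
# tab
P=cloud(S); 
m=np.zeros((420,560),bool);m[170:260,195:300]=1
q=P[m&(P[...,2]>104)&(P[...,2]<135)]; q=q[(q[:,0]<650)];print(len(q)); print(np.percentile(q,[5,50,95],axis=0).round(1))
P=cloud(T); m=np.zeros((420,560),bool);m[170:210,255:345]=1
q=P[m&(P[...,2]>104)&(P[...,2]<140)];print(q.round(1))
q=P[m&(P[...,2]>75)&(P[...,2]<104)];print(len(q),q[::6].round(0))
E
```

```text
plate top
 [[ 537.33332185   13.50677296]
 [ 573.96748129 -201.39730906]
 [ 760.85112243   53.13972526]] 
side
 [[ 533.03746142   20.08905601]
 [ 572.62854901 -201.47338106]
 [ 748.292443     56.97592498]]
218.00418828042697 yaw 9.674076155652036 [-223.51780057  -39.6329523 ]
225.07191680501083 yaw 10.131279206940901 [-215.25498158  -36.88686897]
top 153 [689.49338502 -66.94560063  75.85820786] [[ 676.9 -110.7   40. ]
 [ 694.6  -60.1   55.7]
 [ 710.8  -26.4   64.4]]
[687.27744595 -66.28933894  86.63913318]
side 236 [688.91029135 -78.43862152  50.2113414 ] [[ 673.2 -130.    22.7]
 [ 686.9  -58.    52.9]
 [ 711.7  -47.9   64.8]]
[692.76802226 -74.30361882  56.44974803]
52
[[ 641.6 -136.   106. ]
 [ 645.1 -122.4  121. ]
 [ 648.8 -116.4  132.7]]
[[ 653.3 -131.8  127.7]
 [ 653.5 -134.7  127.1]
 [ 653.3 -137.5  128.2]
 [ 651.  -117.9  124.2]
 [ 650.8 -120.6  125.2]
 [ 649.6 -123.   130.6]
 [ 650.7 -126.3  126. ]
 [ 649.7 -128.7  130.9]
 [ 650.3 -131.8  128. ]
 [ 649.7 -134.3  131.3]
 [ 649.7 -137.1  131.4]
 [ 650.3 -140.2  129. ]
 [ 647.3 -117.6  127.8]
 [ 647.1 -120.3  128.9]
 [ 647.8 -12
[... 829 characters left out ...]
  86.]
 [ 658. -186.   85.]
 [ 654. -162.   86.]
 [ 655. -181.   82.]
 [ 652. -151.   81.]
 [ 652. -169.   84.]
 [ 647. -100.   86.]
 [ 645. -117.   98.]
 [ 648. -148.   83.]
 [ 647. -165.   90.]
 [ 648. -183.   90.]
 [ 645.  -98.   81.]
 [ 644. -115.   87.]
 [ 644. -133.   90.]
 [ 645. -165.   88.]
 [ 644. -182.   93.]
 [ 641.  -71.   84.]
 [ 641.  -89.   84.]
 [ 641. -106.   85.]
 [ 643. -125.   77.]
 [ 642. -177.   88.]
 [ 637.  -53.   85.]
 [ 638.  -71.   84.]
 [ 638.  -89.   86.]
 [ 639. -107.   79.]
 [ 640. -178.   83.]
 [ 635.  -54.   82.]
 [ 634.  -71.   88.]
 [ 636.  -89.   78.]
 [ 632.  -51.   84.]
 [ 633.  -69.   76.]
 [ 628.  -48.   86.]
 [ 625.    8.   80.]
 [ 622.    8.   83.]]
```

```bash
cat >> h.py <<'E'
from scipy.spatial.transform import Rotation as Ro
def step(pos,heading,s=None):
    """shift/turn in tool axes to reach TCP pos, tool down, tool x at heading (deg)"""
    s=s or telemetry.sense(); w,x,y,z=s["ee_rot"]; R=Ro.from_quat([x,y,z,w])
    h=np.radians(heading); G=Ro.from_matrix(np.array([[np.cos(h),np.sin(h),0],[np.sin(h),-np.cos(h),0],[0,0,-1]]))
    sh=R.inv().apply(np.array(pos)-s["tool_pos"])/1000; a=(R.inv()*G).as_rotvec(degrees=True)
    print("shift",sh.round(4),"turn",a.round(2),"| t",s["time"],"tcp",s["tool_pos"].round(1))
E
python3 - <<'E'
from h import *
T=load("top",0)
tc=lambda x,y:(240+x/4-.375,135+y/4-.375)
D=plane(T,[tc(187,162),tc(220,157)],60)[:,:2]; print("discs",D,D.mean(0)); d=D[0]-D[1]; print(np.linalg.norm(d),np.degrees(np.arctan2(-d[0],d[1])))
print("gauge h corners", plane(T,[tc(533,412),tc(573,397),tc(617,487)],46)[:,:2], "tip",plane(T,[tc(497,314)],39)[:,:2])
step([646,-128.5,190],99.8)
E
```

```text
discs [[691.27869174 -54.64315892]
 [695.57725928 -79.57214835]] [693.42797551 -67.10765364]
25.29688117506228 9.783446944674427
gauge h corners [[ 506.50480579 -317.91840955]
 [ 518.25259124 -348.49978972]
 [ 450.95585874 -380.32509369]] tip [[ 581.72897793 -293.30650648]]
shift [ 0.5527 -0.1915  0.041 ] turn [-5.00e-02 -5.00e-02 -7.81e+01] | t 0.1 tcp [ 203.3 -510.8  230.7]
```

```bash
R='{"tx":0.553,"ty":-0.1915,"tz":0.03,"az":-78.1}'; python3 -m jog '[{"tx":0.553,"ty":-0.1915,"tz":0.03,"az":-78.1},{"tx":0.553,"ty":-0.1915,"tz":0.03,"az":-78.1},{"tx":0.553,"ty":-0.1915,"tz":0.03,"az":-78.1},{"tx":0.553,"ty":-0.1915,"tz":0.03,"az":-78.1},{"tx":0.553,"ty":-0.1915,"tz":0.03,"az":-78.1},{"tx":0.553,"ty":-0.1915,"tz":0.03,"az":-78.1},{"tx":0.553,"ty":-0.1915,"tz":0.03,"az":-78.1},{"tx":0.553,"ty":-0.1915,"tz":0.03,"az":-78.1},{"tx":0.553,"ty":-0.1915,"tz":0.03,"az":-78.1},{"tx":0.553,"ty":-0.1915,"tz":0.03,"az":-78.1}]'
python3 -c "
from h import *
step([646,-128.5,190],99.8)"
```

```text
shift [ 0.5527 -0.1915  0.041 ] turn [-5.00e-02 -5.00e-02 -7.81e+01] | t 0.1 tcp [ 203.3 -510.8  230.7]schema error: expected keys ax, ay, az, tx, ty, tz, jaw
```

```bash
python3 -m jog '[{"ax":0,"ay":0,"az":-78.1,"tx":0.553,"ty":-0.1915,"tz":0.03,"jaw":0},{"ax":0,"ay":0,"az":-78.1,"tx":0.553,"ty":-0.1915,"tz":0.03,"jaw":0},{"ax":0,"ay":0,"az":-78.1,"tx":0.553,"ty":-0.1915,"tz":0.03,"jaw":0},{"ax":0,"ay":0,"az":-78.1,"tx":0.553,"ty":-0.1915,"tz":0.03,"jaw":0},{"ax":0,"ay":0,"az":-78.1,"tx":0.553,"ty":-0.1915,"tz":0.03,"jaw":0},{"ax":0,"ay":0,"az":-78.1,"tx":0.553,"ty":-0.1915,"tz":0.03,"jaw":0},{"ax":0,"ay":0,"az":-78.1,"tx":0.553,"ty":-0.1915,"tz":0.03,"jaw":0},{"ax":0,"ay":0,"az":-78.1,"tx":0.553,"ty":-0.1915,"tz":0.03,"jaw":0},{"ax":0,"ay":0,"az":-78.1,"tx":0.553,"ty":-0.1915,"tz":0.03,"jaw":0},{"ax":0,"ay":0,"az":-78.1,"tx":0.553,"ty":-0.1915,"tz":0.03,"jaw":0}]'
python3 -c "
from h import *
step([646,-128.5,170],99.8)"
```

```text
time: 1.1
tool_pos: [582.6, -182.9, 205.3]
ee_rot: [-0.0, 0.642, 0.767, -0.0]
wrist_force: [0.1, -1.8, -0.8]
finger_gap: 85.3
shift [0.0425 0.072  0.0353] turn [-0.02 -0.01  0.32] | t 1.1 tcp [ 582.6 -182.9  205.3]
```

```bash
python3 -m jog '[{"ax":0,"ay":0,"az":0,"tx":0.0425,"ty":0.072,"tz":0.035,"jaw":0.3},{"ax":0,"ay":0,"az":0,"tx":0.0425,"ty":0.072,"tz":0.035,"jaw":0.3},{"ax":0,"ay":0,"az":0,"tx":0.0425,"ty":0.072,"tz":0.035,"jaw":0.3},{"ax":0,"ay":0,"az":0,"tx":0.0425,"ty":0.072,"tz":0.035,"jaw":0.3},{"ax":0,"ay":0,"az":0,"tx":0.0425,"ty":0.072,"tz":0.035,"jaw":0.3}]'
python3 -c "
from h import *
step([646,-128.5,97],99.8); f=grab('side',1); g=grab('top',1)
a=f['color'][120:270,180:390,::-1]; b=g['color'][130:280,200:410,::-1]
cv2.imwrite('pics/p1.png',cv2.resize(np.vstack([a,b]),None,fx=2,fy=2,interpolation=cv2.INTER_CUBIC))"
```

```text
time: 1.6
tool_pos: [644.7, -131.0, 170.9]
ee_rot: [0.0, 0.644, 0.765, -0.0]
wrist_force: [-1.1, -0.1, 0.7]
finger_gap: 60.5
shift [0.0023 0.0017 0.0739] turn [-0.01  0.01 -0.02] | t 1.6 tcp [ 644.7 -131.   170.9]
```

View pics/p1.png

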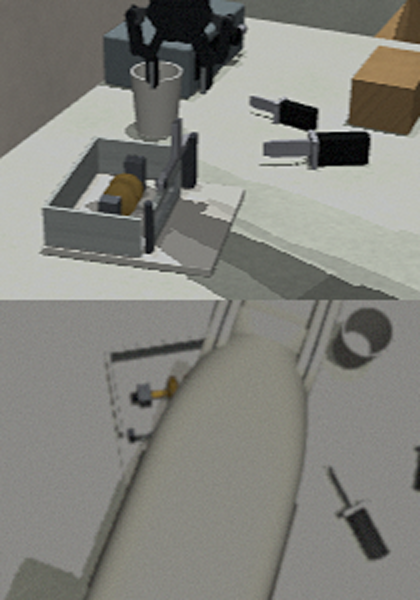

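The side view shows the fingers at (155,75) and (205,80), straddling the line of the tab at (178,135). Descending.

```bash
python3 -m jog '[{"ax":0,"ay":0,"az":0,"tx":0.0,"ty":0.001,"tz":0.04,"jaw":0.3},{"ax":0,"ay":0,"az":0,"tx":0.0,"ty":0.001,"tz":0.073,"jaw":0.3},{"ax":0,"ay":0,"az":0,"tx":0,"ty":0.001,"tz":0.073,"jaw":0.3},{"ax":0,"ay":0,"az":0,"tx":0,"ty":0.001,"tz":0.073,"jaw":1},{"ax":0,"ay":0,"az":0,"tx":0,"ty":0.001,"tz":0.073,"jaw":1},{"ax":0,"ay":0,"az":0,"tx":0,"ty":0.001,"tz":0.073,"jaw":1},{"ax":0,"ay":0,"az":0,"tx":0,"ty":0.001,"tz":0.073,"jaw":1},{"ax":0,"ay":0,"az":0,"tx":0,"ty":0.001,"tz":0.073,"jaw":1},{"ax":0,"ay":0,"az":0,"tx":0,"ty":0.001,"tz":0.073,"jaw":1}]' 40
python3 -c "
from h import *
step([646,-128.5,97],99.8)"
```

```text
time: 2.6
tool_pos: [647.0, -130.8, 99.5]
ee_rot: [0.002, 0.644, 0.765, 0.001]
wrist_force: [0.1, -0.4, 6.5]
finger_gap: 8.0
shift [ 0.0024 -0.0006  0.0025] turn [ 0.16  0.1  -0.01] | t 2.6 tcp [ 647.  -130.8   99.5]
```

```bash
python3 -m jog '[{"ax":0,"ay":0,"az":0,"tx":0.003,"ty":0.0,"tz":-0.006,"jaw":1},{"ax":0,"ay":0,"az":0,"tx":0.0068,"ty":0.0,"tz":-0.0123,"jaw":1},{"ax":0,"ay":0,"az":0,"tx":0.011,"ty":0,"tz":-0.018,"jaw":1},{"ax":0,"ay":0,"az":0,"tx":0.0154,"ty":0,"tz":-0.0235,"jaw":1},{"ax":0,"ay":0,"az":0,"tx":0.017,"ty":0,"tz":-0.0255,"jaw":1},{"ax":0,"ay":0,"az":0,"tx":0.017,"ty":0,"tz":-0.0255,"jaw":1}]'
python3 -c "
from h import *
step([646,-128.5,97],99.8)
b=np.array([695,-67]);c,s=np.cos(np.radians(9.8)),np.sin(np.radians(9.8)); h=b+np.array([[c,-s],[s,c]])@[-60,89]; print('hinge',h)
p=telemetry.sense()['tool_pos'][:2]
print('radius',np.hypot(*(p-h)),'ang',np.degrees(np.arctan2(*(p-h)[::-1])))
f=grab('side',2);crop(f,180,120,150,140,4,'p2')
"
```

```text
time: 3.2
tool_pos: [643.1, -113.0, 123.4]
ee_rot: [-0.0, 0.644, 0.765, 0.0]
wrist_force: [2.5, 0.1, -4.0]
finger_gap: 8.2
shift [-0.0158  0.0002  0.0264] turn [ 0.01 -0.02  0.04] | t 3.2 tcp [ 643.1 -113.   123.4]
hinge [620.72688067  10.48873302]
radius 125.48194085948239 ang -79.71831413502683
```

View pics/p2.png

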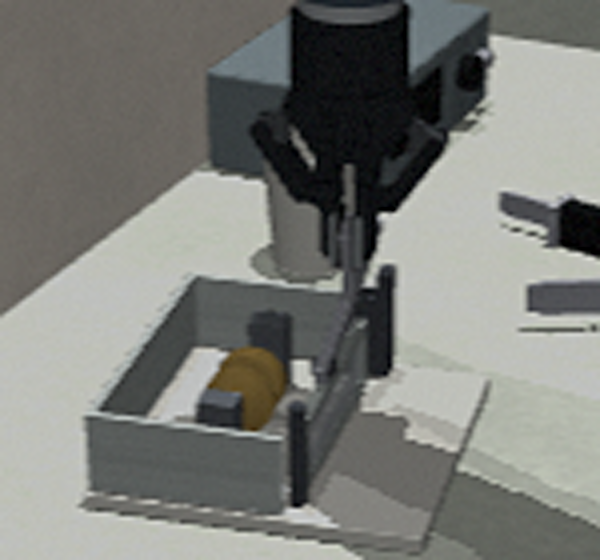

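The side view shows the tab gripped and raised at (348,240), with the bar end clear of the catch post at (385,310). Now swinging the gate around the hinge.

```bash
python3 -m jog '[{"ax":0,"ay":0,"az":3.5,"tx":0.0002,"ty":-0.0076,"tz":0,"jaw":1},{"ax":0,"ay":0,"az":7,"tx":0.0009,"ty":-0.0152,"tz":0,"jaw":1},{"ax":0,"ay":0,"az":14,"tx":0.0037,"ty":-0.0302,"tz":0,"jaw":1},{"ax":0,"ay":0,"az":21,"tx":0.0083,"ty":-0.0448,"tz":0,"jaw":1},{"ax":0,"ay":0,"az":28,"tx":0.0146,"ty":-0.0587,"tz":0,"jaw":1},{"ax":0,"ay":0,"az":35,"tx":0.0226,"ty":-0.0717,"tz":0,"jaw":1},{"ax":0,"ay":0,"az":42,"tx":0.0321,"ty":-0.0836,"tz":0,"jaw":1}]'
```

```text
time: 3.95
tool_pos: [555.8, -94.7, 122.8]
ee_rot: [-0.001, 0.877, 0.481, 0.002]
wrist_force: [13.3, 9.7, -12.4]
finger_gap: 8.4
```

```bash
python3 -m jog '[{"ax":0,"ay":0,"az":7,"tx":0.0019,"ty":-0.015,"tz":0,"jaw":1},{"ax":0,"ay":0,"az":14,"tx":0.0047,"ty":-0.0298,"tz":0,"jaw":1},{"ax":0,"ay":0,"az":21,"tx":0.0092,"ty":-0.0441,"tz":0,"jaw":1},{"ax":0,"ay":0,"az":28,"tx":0.0154,"ty":-0.0577,"tz":0,"jaw":1},{"ax":0,"ay":0,"az":35,"tx":0.0232,"ty":-0.0705,"tz":0,"jaw":1},{"ax":0,"ay":0,"az":42,"tx":0.0326,"ty":-0.0823,"tz":0,"jaw":1},{"ax":0,"ay":0,"az":46,"tx":0.0386,"ty":-0.0885,"tz":0,"jaw":1},{"ax":0,"ay":0,"az":46,"tx":0.0386,"ty":-0.0885,"tz":0,"jaw":1},{"ax":0,"ay":0,"az":46,"tx":0.0386,"ty":-0.0885,"tz":0,"jaw":1}]'
```

```text
time: 4.85
tool_pos: [504.1, -16.2, 122.9]
ee_rot: [-0.0, 0.995, 0.103, 0.003]
wrist_force: [18.7, -0.8, -19.9]
finger_gap: 8.5
```

```bash
python3 -m jog '[{"ax":0,"ay":0,"az":0,"tx":-0.0068,"ty":0,"tz":0.0085,"jaw":1},{"ax":0,"ay":0,"az":0,"tx":-0.0125,"ty":0,"tz":0.018,"jaw":1},{"ax":0,"ay":0,"az":0,"tx":-0.0155,"ty":0,"tz":0.0235,"jaw":1},{"ax":0,"ay":0,"az":0,"tx":-0.0155,"ty":0,"tz":0.0235,"jaw":0.4},{"ax":0,"ay":0,"az":0,"tx":-0.0155,"ty":0,"tz":0.0235,"jaw":0.4},{"ax":0,"ay":0,"az":0,"tx":-0.0155,"ty":0,"tz":0.0235,"jaw":0.4},{"ax":0,"ay":0,"az":0,"tx":-0.0155,"ty":0,"tz":-0.02,"jaw":0.4},{"ax":0,"ay":0,"az":0,"tx":-0.0155,"ty":0,"tz":-0.065,"jaw":0.4},{"ax":0,"ay":0,"az":0,"tx":-0.0155,"ty":0,"tz":-0.11,"jaw":0.4},{"ax":0,"ay":0,"az":0,"tx":-0.0155,"ty":0,"tz":-0.11,"jaw":0.4}]'
python3 -c "
from h import *
# gauge grip point +12mm forward of handle centre
T=load('top',0)
step([490,-345.5,220],28)"
```

```text
time: 5.85
tool_pos: [487.7, -19.8, 238.9]
ee_rot: [0.001, 0.995, 0.103, 0.004]
wrist_force: [0.9, -0.9, 0.4]
finger_gap: 51.4
shift [-0.0647  0.3192  0.0194] turn [  0.25  -0.42 -16.17] | t 5.85 tcp [487.7 -19.8 238.9]
```

```bash
python3 -m jog '[{"ax":0.2,"ay":-0.4,"az":-16.6,"tx":-0.0647,"ty":0.319,"tz":0.02,"jaw":0},{"ax":0.2,"ay":-0.4,"az":-16.6,"tx":-0.0647,"ty":0.319,"tz":0.02,"jaw":0},{"ax":0.2,"ay":-0.4,"az":-16.6,"tx":-0.0647,"ty":0.319,"tz":0.02,"jaw":0},{"ax":0.2,"ay":-0.4,"az":-16.6,"tx":-0.0647,"ty":0.319,"tz":0.02,"jaw":0},{"ax":0.2,"ay":-0.4,"az":-16.6,"tx":-0.0647,"ty":0.319,"tz":0.02,"jaw":0},{"ax":0.2,"ay":-0.4,"az":-16.6,"tx":-0.0647,"ty":0.319,"tz":0.02,"jaw":0},{"ax":0.2,"ay":-0.4,"az":-16.6,"tx":-0.0647,"ty":0.319,"tz":0.02,"jaw":0},{"ax":0.2,"ay":-0.4,"az":-16.6,"tx":-0.0647,"ty":0.319,"tz":0.02,"jaw":0},{"ax":0.2,"ay":-0.4,"az":-16.6,"tx":-0.0647,"ty":0.319,"tz":0.02,"jaw":0}]'
python3 -c "
from h import *
step([490,-345.5,12],28.5); f=grab('side',3); g=grab('top',3)
a=f['color'][120:270,190:400,::-1]; b=g['color'][130:280,230:440,::-1]
cv2.imwrite('pics/p3.png',cv2.resize(np.vstack([a,b]),None,fx=2,fy=2,interpolation=cv2.INTER_CUBIC))
P=cloud(load('top',0));q=P[(P[...,2]>38)&(P[...,2]<55)&(abs(P[...,0]-485)<50)&(abs(P[...,1]+350)<45)][:,:2].astype(np.float32);print(len(q),cv2.minAreaRect(q))
"
```

```text
time: 6.75
tool_pos: [487.2, -345.5, 212.1]
ee_rot: [-0.002, 0.97, 0.245, -0.004]
wrist_force: [0.4, 0.5, 0.4]
finger_gap: 85.1
shift [0.0038 0.0027 0.2   ] turn [-0.39  0.39 -0.18] | t 6.75 tcp [ 487.2 -345.5  212.1]
267 ((490.92816162109375, -352.1606140136719), (99.0405502319336, 42.78154754638672), 35.26337814331055)
```

View pics/p3.png

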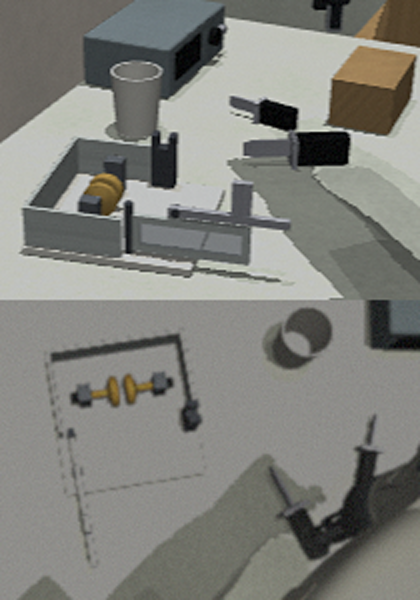

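The gate stands about square open (side view, panel at (190,235); top view, from (70,435) to (92,560)). The gripper is above the large gauge. Descend and grasp.

```bash
python3 -m jog '[{"ax":0,"ay":0,"az":0,"tx":0.004,"ty":0.003,"tz":0.05,"jaw":0},{"ax":-0.4,"ay":0.4,"az":0,"tx":0.004,"ty":0.003,"tz":0.1,"jaw":0},{"ax":-0.4,"ay":0.4,"az":0,"tx":0.004,"ty":0.003,"tz":0.15,"jaw":0},{"ax":-0.4,"ay":0.4,"az":0,"tx":0.004,"ty":0.003,"tz":0.185,"jaw":0},{"ax":-0.4,"ay":0.4,"az":0,"tx":0.004,"ty":0.003,"tz":0.2,"jaw":0},{"ax":-0.4,"ay":0.4,"az":0,"tx":0.004,"ty":0.003,"tz":0.2,"jaw":0},{"ax":-0.4,"ay":0.4,"az":0,"tx":0.004,"ty":0.003,"tz":0.2,"jaw":1},{"ax":-0.4,"ay":0.4,"az":0,"tx":0.004,"ty":0.003,"tz":0.2,"jaw":1},{"ax":-0.4,"ay":0.4,"az":0,"tx":0.004,"ty":0.003,"tz":0.2,"jaw":1},{"ax":-0.4,"ay":0.4,"az":0,"tx":0.004,"ty":0.003,"tz":0.2,"jaw":1}]' 60
python3 -m jog '[{"ax":0,"ay":0,"az":0,"tx":0,"ty":0,"tz":0,"jaw":1},{"ax":0,"ay":0,"az":0,"tx":0,"ty":0,"tz":0,"jaw":1},{"ax":0,"ay":0,"az":0,"tx":0,"ty":0,"tz":0,"jaw":1}]'
python3 -c "
from h import *
b=np.array([695,-67]);a=np.radians(9.8);c,s=np.cos(a),np.sin(a);R=np.array([[c,-s],[s,c]])
print(telemetry.sense()['tool_pos'])
p=b+R@[-160,0]; step([*p,80],9.8)"
```

```text
time: 7.85
tool_pos: [491.7, -346.1, 14.3]
ee_rot: [0.002, 0.969, 0.245, 0.001]
wrist_force: [0.2, -1.0, 2.0]
finger_gap: 27.8
time: 8.15
tool_pos: [491.8, -346.3, 14.4]
ee_rot: [0.002, 0.969, 0.245, 0.001]
wrist_force: [-0.7, -0.1, 6.5]
finger_gap: 23.2
[ 491.80504971 -346.29208257   14.40928548]
shift [ 0.16   -0.1997 -0.0663] turn [ 0.26 -0.13 18.6 ] | t 8.15 tcp [ 491.8 -346.3   14.4]
```

```bash
python3 -m jog '[{"ax":0,"ay":0,"az":0,"tx":0,"ty":0,"tz":-0.03,"jaw":1},{"ax":0,"ay":0,"az":0,"tx":0,"ty":0,"tz":-0.066,"jaw":1},{"ax":0.2,"ay":0,"az":18.6,"tx":0.16,"ty":-0.2,"tz":-0.066,"jaw":1},{"ax":0.2,"ay":0,"az":18.6,"tx":0.16,"ty":-0.2,"tz":-0.066,"jaw":1},{"ax":0.2,"ay":0,"az":18.6,"tx":0.16,"ty":-0.2,"tz":-0.066,"jaw":1},{"ax":0.2,"ay":0,"az":18.6,"tx":0.16,"ty":-0.2,"tz":-0.066,"jaw":1},{"ax":0.2,"ay":0,"az":18.6,"tx":0.16,"ty":-0.2,"tz":-0.066,"jaw":1},{"ax":0.2,"ay":0,"az":18.6,"tx":0.16,"ty":-0.2,"tz":-0.066,"jaw":1},{"ax":0.2,"ay":0,"az":18.6,"tx":0.16,"ty":-0.2,"tz":-0.066,"jaw":1},{"ax":0.2,"ay":0,"az":18.6,"tx":0.16,"ty":-0.2,"tz":-0.066,"jaw":1}]'
python3 -m jog '[{"ax":0,"ay":0,"az":0,"tx":0,"ty":0,"tz":0,"jaw":1},{"ax":0,"ay":0,"az":0,"tx":0,"ty":0,"tz":0,"jaw":1}]'
python3 -c "
from h import *
f=grab('side',4); g=grab('top',4)
x,y=np.array([280,150]);
b=cv2.resize(f['color'][145:265,200:340,::-1],(560,480),interpolation=cv2.INTER_CUBIC)
cv2.imwrite('pics/p4.png',b)
cv2.imwrite('pics/p4t.png',cv2.resize(g['color'][140:240,240:350,::-1],(660,600),interpolation=cv2.INTER_CUBIC))
print(telemetry.sense()['tool_pos'],telemetry.sense()['ee_rot'])"
```

```text
time: 9.15
tool_pos: [536.6, -94.2, 78.8]
ee_rot: [-0.0, 0.996, 0.085, 0.0]
wrist_force: [-0.6, -1.2, -2.7]
finger_gap: 23.5
time: 9.35
tool_pos: [536.5, -94.9, 78.6]
ee_rot: [-0.001, 0.996, 0.084, 0.0]
wrist_force: [0.1, -0.4, -2.6]
finger_gap: 23.0
[536.4923383  -94.58509513  78.6708427 ] [-6.19033059e-04  9.96415318e-01  8.45934455e-02  2.84076628e-04]
```

View pics/p4.png

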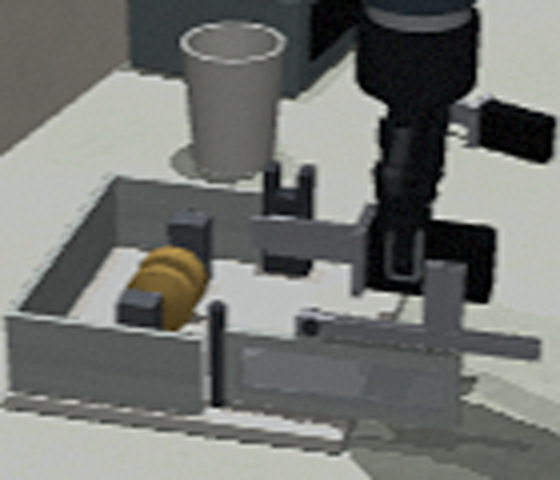

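View pics/p4t.png

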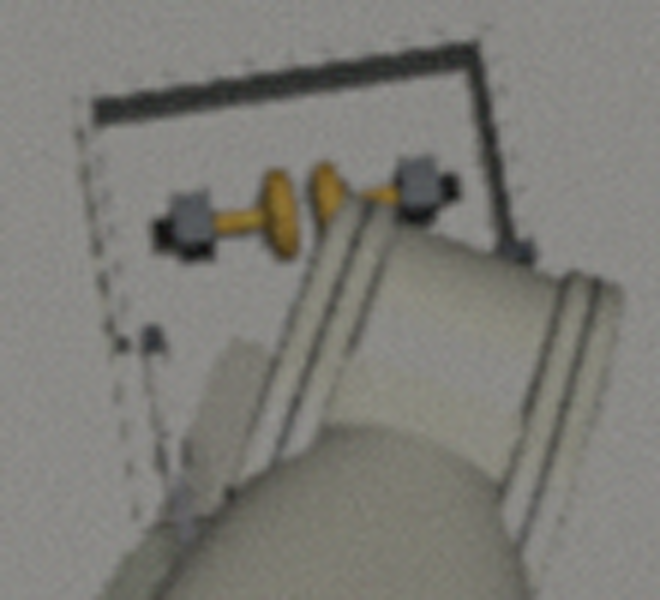

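The side view shows the gauge held level, with blade tip at crop (255,235), flange at (363,250) and discs at (165,285). In the top view the arm hides the gauge, and the discs are at (280,215) and (325,190). I'll use side depth for the offset between blade and electrodes.

```bash
python3 - <<'E'
from h import *
b=np.array([695,-67,0]);a=np.radians(9.8);c,s=np.cos(a),np.sin(a);R=np.array([[c,s,0],[-s,c,0],[0,0,1]])
print("TCP local",R@(telemetry.sense()['tool_pos']-b))
f=load('side',4); P=(cloud(f)-b)@R.T
px=lambda x0,y0,x1,y1:P[145+y0//4:145+y1//4,200+x0//4:200+x1//4].reshape(-1,3)
B=px(268,224,345,250); B=B[abs(B[:,1])<30]; print("blade face n",len(B),np.median(B,0).round(1),B.std(0).round(1),"slope y/x",np.polyfit(B[:,0],B[:,1],1).round(3))
# blade region outline
B=px(240,200,372,300); B=B[(abs(B[:,1])<40)&(B[:,2]>35)]; print("x range",np.percentile(B[:,0],[1,3,50,97,99]).round(1))
for x0 in range(-115,-50,8):
    q=B[(B[:,0]>=x0)&(B[:,0]<x0+8)]; 
    if len(q): print(x0,len(q),"y",np.median(q[:,1]).round(1),"z",q[:,2].min().round(1),q[:,2].max().round(1))
h=cv2.cvtColor(f["color"],cv2.COLOR_RGB2HSV); m=(h[...,1]>120)&(h[...,0]>12)&(h[...,0]<30); m[:180]=0;m[240:]=0;m[:,:215]=0;m[:,265:]=0
q=P[m]; q=q[q[:,2]>10]; print(len(q))
hist=np.histogram(q[:,1],bins=np.arange(-40,60,4)); print(list(zip(hist[1].astype(int),hist[0])))
n=q[(q[:,1]>14)&(q[:,1]<34)]; print("near face y",np.median(n[:,1]),"x",np.percentile(n[:,0],[2,98]),"z",np.percentile(n[:,2],[2,98]))
n=q[(q[:,1]>-26)&(q[:,1]<-2)]; print("far face y",np.median(n[:,1]))
# top discs from top image 4
g=load('top',4); h=cv2.cvtColor(g["color"],cv2.COLOR_RGB2HSV); m=((h[...,1]>110)&(h[...,0]>12)&(h[...,0]<30)).astype(np.uint8); Q=(cloud(g)-b)@R.T
g0=load('top',0); h=cv2.cvtColor(g0["color"],cv2.COLOR_RGB2HSV); m=((h[...,1]>110)&(h[...,0]>12)&(h[...,0]<30)); m[:,:250]=0;m[:,330:]=0;m[:150]=0;m[210:]=0
t=(plane(g0,np.argwhere(m)[:,::-1],60)-b)@R.T
for lo,hi in((2,30),(-30,-2)):
    k=t[(t[:,1]>lo)&(t[:,1]<hi)]; k=k[abs(k[:,0])<30]; print("top disc",np.percentile(k,[2,50,98],axis=0)[:,:2].round(1))
yy=np.histogram(t[:,1],bins=np.arange(-30,32,2));print(list(zip(yy[1].astype(int),yy[0])))
E
```

```text
TCP local [-160.88994704   -0.20306091   78.6708427 ]
blade face n 113 [-94.6   2.6  96.7] [14.4  2.6  5.3] slope y/x [0.008 3.004]
x range [-139.9 -139.3 -106.3  -60.6  -57.4]
-115 28 y 1.7 z 79.9 108.0
-107 31 y 2.8 z 82.0 106.8
-99 31 y 1.5 z 78.6 105.7
-91 31 y 3.1 z 78.9 106.9
-83 30 y 1.0 z 79.7 105.7
-75 29 y 2.8 z 78.8 107.0
-67 23 y 1.3 z 81.0 106.6
-59 8 y -2.1 z 81.8 102.5
228
[(np.int64(-40), np.int64(0)), (np.int64(-36), np.int64(0)), (np.int64(-32), np.int64(0)), (np.int64(-28), np.int64(1)), (np.int64(-24), np.int64(2)), (np.int64(-20), np.int64(11)), (np.int64(-16), np.int64(21)), (np.int64(-12), np.int64(38)), (np.int64(-8), np.int64(10)), (np.int64(-4), np.int64(0)), (np.int64(0), np.int64(3)), (np.int64(4), np.int64(7)), (np.int64(8), np.int64(17)), (np.int64(12), np.int64(61)), (np.int64(16), np.int64(37)), (np.int64(20), np.int64(10)), (np.int64(24), np.int64(1)), (np.int64(28), np.int64(0)), (np.int64(32), np.int64(0)), (np.int64(36), np.int64(0)), (np.int64(40), np.int64(0)), (np.int64(44), np.int64(0)), (np.int64(48), np.int64(0)), (np.int64(52), np.int64(0))]
[... 407 characters left out ...]
6)), (np.int64(-18), np.int64(5)), (np.int64(-16), np.int64(8)), (np.int64(-14), np.int64(9)), (np.int64(-12), np.int64(9)), (np.int64(-10), np.int64(8)), (np.int64(-8), np.int64(7)), (np.int64(-6), np.int64(1)), (np.int64(-4), np.int64(0)), (np.int64(-2), np.int64(0)), (np.int64(0), np.int64(0)), (np.int64(2), np.int64(0)), (np.int64(4), np.int64(0)), (np.int64(6), np.int64(4)), (np.int64(8), np.int64(8)), (np.int64(10), np.int64(9)), (np.int64(12), np.int64(9)), (np.int64(14), np.int64(9)), (np.int64(16), np.int64(8)), (np.int64(18), np.int64(6)), (np.int64(20), np.int64(2)), (np.int64(22), np.int64(3)), (np.int64(24), np.int64(1)), (np.int64(26), np.int64(2)), (np.int64(28), np.int64(3))]
```

```bash
python3 -m jog '[{"ax":0,"ay":0,"az":0,"tx":0,"ty":-0.0006,"tz":0.025,"jaw":1},{"ax":0,"ay":0,"az":0,"tx":0,"ty":-0.0006,"tz":0.0485,"jaw":1},{"ax":0,"ay":0,"az":0,"tx":0,"ty":-0.0006,"tz":0.0485,"jaw":1},{"ax":0,"ay":0,"az":0,"tx":0.02,"ty":-0.0006,"tz":0.0485,"jaw":1},{"ax":0,"ay":0,"az":0,"tx":0.03,"ty":-0.0006,"tz":0.0485,"jaw":1},{"ax":0,"ay":0,"az":0,"tx":0.04,"ty":-0.0006,"tz":0.0485,"jaw":1},{"ax":0,"ay":0,"az":0,"tx":0.045,"ty":-0.0006,"tz":0.0485,"jaw":1},{"ax":0,"ay":0,"az":0,"tx":0.05,"ty":-0.0006,"tz":0.0485,"jaw":1},{"ax":0,"ay":0,"az":0,"tx":0.05,"ty":-0.0006,"tz":0.0485,"jaw":1}]'
```

```text
time: 10.35
tool_pos: [586.2, -85.3, 30.5]
ee_rot: [0.0, 0.996, 0.085, 0.0]
wrist_force: [0.8, -5.2, -3.7]
finger_gap: 23.1
```

```bash
python3 -m jog '[{"ax":0,"ay":0,"az":0,"tx":0,"ty":0.0006,"tz":0,"jaw":1},{"ax":0,"ay":0,"az":0,"tx":0,"ty":0.0012,"tz":0,"jaw":1},{"ax":0,"ay":0,"az":0,"tx":0,"ty":0.0012,"tz":0,"jaw":1}]'
python3 -m jog '[{"ax":0,"ay":0,"az":0,"tx":0.006,"ty":0,"tz":0,"jaw":1},{"ax":0,"ay":0,"az":0,"tx":0.012,"ty":0,"tz":0,"jaw":1},{"ax":0,"ay":0,"az":0,"tx":0.018,"ty":0,"tz":0,"jaw":1},{"ax":0,"ay":0,"az":0,"tx":0.018,"ty":0,"tz":0,"jaw":1}]'
```

```text
time: 10.65
tool_pos: [586.1, -85.7, 30.4]
ee_rot: [-0.001, 0.996, 0.085, 0.0]
wrist_force: [0.9, -4.1, -3.3]
finger_gap: 23.3
time: 11.05
tool_pos: [603.9, -83.5, 30.3]
ee_rot: [0.0, 0.996, 0.085, -0.0]
wrist_force: [-0.1, -8.5, -3.6]
finger_gap: 22.9
```

```bash
python3 -m jog '[{"ax":0,"ay":0,"az":0,"tx":0,"ty":0.001,"tz":0,"jaw":1},{"ax":0,"ay":0,"az":0,"tx":0,"ty":0.002,"tz":0,"jaw":1},{"ax":0,"ay":0,"az":0,"tx":0,"ty":0.002,"tz":0,"jaw":1},{"ax":0,"ay":0,"az":0,"tx":0,"ty":0.002,"tz":0,"jaw":1}]'; python3 -c "
from h import *
s=telemetry.sense(); print(s['tool_pos'],s['wrist_force'],s['ft_torque'])"
```

```text
time: 11.45
tool_pos: [604.0, -84.1, 30.3]
ee_rot: [-0.001, 0.996, 0.086, 0.0]
wrist_force: [-0.5, -2.4, -2.2]
finger_gap: 23.3
[604.04001853 -84.08592671  30.30401999] [-0.54489144 -2.35521459 -2.2337466 ] [-0.19297855  0.06203157 -0.10024426]
```

```bash
python3 -m jog '[{"ax":0,"ay":0,"az":0,"tx":0.007,"ty":0,"tz":0,"jaw":1},{"ax":0,"ay":0,"az":0,"tx":0.014,"ty":0,"tz":0,"jaw":1},{"ax":0,"ay":0,"az":0,"tx":0.02,"ty":0,"tz":0,"jaw":1},{"ax":0,"ay":0,"az":0,"tx":0.026,"ty":0,"tz":0,"jaw":1},{"ax":0,"ay":0,"az":0,"tx":0.026,"ty":0,"tz":0,"jaw":1},{"ax":0,"ay":0,"az":0,"tx":0.026,"ty":0,"tz":0,"jaw":1}]'; python3 -m jog '[{"ax":0,"ay":0,"az":0,"tx":0.002,"ty":0,"tz":0,"jaw":1},{"ax":0,"ay":0,"az":0,"tx":0.004,"ty":0,"tz":0,"jaw":1},{"ax":0,"ay":0,"az":0,"tx":0.004,"ty":0,"tz":0,"jaw":1}]'
```

```text
time: 12.05
tool_pos: [629.7, -79.8, 30.0]
ee_rot: [-0.001, 0.996, 0.086, 0.0]
wrist_force: [-0.2, 0.7, -1.8]
finger_gap: 22.8
time: 12.35
tool_pos: [633.9, -79.3, 30.4]
ee_rot: [-0.001, 0.996, 0.085, 0.0]
wrist_force: [-0.3, -0.2, -2.0]
finger_gap: 23.2
```

```bash
python3 -m jog '[{"ax":0,"ay":0,"az":0,"tx":0.002,"ty":0,"tz":0,"jaw":1},{"ax":0,"ay":0,"az":0,"tx":0.003,"ty":0,"tz":0,"jaw":1},{"ax":0,"ay":0,"az":0,"tx":0.003,"ty":0,"tz":0,"jaw":1}]'; python3 -m jog '[{"ax":0,"ay":0,"az":0,"tx":0.001,"ty":0,"tz":0,"jaw":1},{"ax":0,"ay":0,"az":0,"tx":0.002,"ty":0,"tz":0,"jaw":1},{"ax":0,"ay":0,"az":0,"tx":0.002,"ty":0,"tz":0,"jaw":1}]';python3 -c "
from h import *
f=grab('side',5); crop(f,205,170,120,100,5,'p5')"
```

```text
time: 12.65
tool_pos: [636.8, -78.8, 30.3]
ee_rot: [-0.001, 0.996, 0.085, 0.0]
wrist_force: [-0.4, -0.5, -3.1]
finger_gap: 23.2
time: 12.95
tool_pos: [638.8, -78.5, 30.3]
ee_rot: [-0.001, 0.996, 0.085, 0.0]
wrist_force: [0.1, -0.0, -2.7]
finger_gap: 22.7
```

View pics/p5.png

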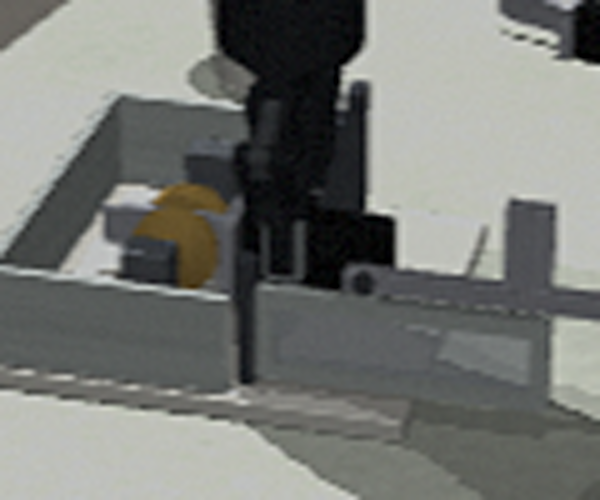

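The blade lies between the discs, with its tip out at the back at (107,215). The flange at (232,250) is just short of the rims at (218,250), so I'll keep creeping.

```bash
python3 -m jog '[{"ax":0,"ay":0,"az":0,"tx":0.001,"ty":0,"tz":0,"jaw":1},{"ax":0,"ay":0,"az":0,"tx":0.002,"ty":0,"tz":0,"jaw":1},{"ax":0,"ay":0,"az":0,"tx":0.002,"ty":0,"tz":0,"jaw":1}]' | grep -E "pos|for"; python3 -m jog '[{"ax":0,"ay":0,"az":0,"tx":0.001,"ty":0,"tz":0,"jaw":1},{"ax":0,"ay":0,"az":0,"tx":0.0015,"ty":0,"tz":0,"jaw":1},{"ax":0,"ay":0,"az":0,"tx":0.0015,"ty":0,"tz":0,"jaw":1}]'| grep -E "pos|for"
```

```text
tool_pos: [640.7, -78.1, 30.3]
wrist_force: [0.6, -0.4, -2.0]
tool_pos: [641.3, -77.9, 30.3]
wrist_force: [-5.2, -1.5, -0.4]
```

Contact with the flange. Now backing off slightly and lowering.

```bash
python3 -m jog '[{"ax":0,"ay":0,"az":0,"tx":-0.0007,"ty":0,"tz":0.001,"jaw":1},{"ax":0,"ay":0,"az":0,"tx":-0.0007,"ty":0,"tz":0.003,"jaw":1},{"ax":0,"ay":0,"az":0,"tx":-0.0007,"ty":0,"tz":0.003,"jaw":1}]' | grep -E "pos|for"; python3 -m jog '[{"ax":0,"ay":0,"az":0,"tx":0,"ty":0,"tz":0.001,"jaw":1},{"ax":0,"ay":0,"az":0,"tx":0,"ty":0,"tz":0.0015,"jaw":1},{"ax":0,"ay":0,"az":0,"tx":0,"ty":0,"tz":0.0015,"jaw":1}]'| grep -E "pos|for"
```

```text
tool_pos: [641.2, -78.0, 27.0]
wrist_force: [-2.8, -0.4, -2.4]
tool_pos: [641.3, -77.9, 26.4]
wrist_force: [-5.1, 0.9, 6.2]
```

```bash
python3 -m jog '[{"ax":0,"ay":0,"az":0,"tx":0,"ty":0,"tz":0,"jaw":0.5},{"ax":0,"ay":0,"az":0,"tx":0,"ty":0,"tz":0,"jaw":0.5},{"ax":0,"ay":0,"az":0,"tx":0,"ty":0,"tz":0,"jaw":0.5},{"ax":0,"ay":0,"az":0,"tx":0,"ty":0,"tz":0,"jaw":0.5},{"ax":0,"ay":0,"az":0,"tx":0,"ty":0,"tz":-0.02,"jaw":0.5},{"ax":0,"ay":0,"az":0,"tx":0,"ty":0,"tz":-0.06,"jaw":0.5},{"ax":0,"ay":0,"az":0,"tx":0,"ty":0,"tz":-0.11,"jaw":0.5},{"ax":0,"ay":0,"az":0,"tx":0,"ty":0,"tz":-0.16,"jaw":0.5},{"ax":0,"ay":0,"az":0,"tx":0,"ty":0,"tz":-0.16,"jaw":0.5}]'
python3 -m jog '[{"ax":0,"ay":0,"az":0,"tx":-0.05,"ty":0.05,"tz":-0.03,"jaw":0.5},{"ax":0,"ay":0,"az":0,"tx":-0.1,"ty":0.1,"tz":-0.05,"jaw":0.5},{"ax":0,"ay":0,"az":0,"tx":-0.13,"ty":0.15,"tz":-0.05,"jaw":0.5},{"ax":0,"ay":0,"az":0,"tx":-0.16,"ty":0.2,"tz":-0.05,"jaw":0.5},{"ax":0,"ay":0,"az":0,"tx":-0.16,"ty":0.25,"tz":-0.05,"jaw":0.5},{"ax":0,"ay":0,"az":0,"tx":-0.16,"ty":0.3,"tz":-0.05,"jaw":0.5},{"ax":0,"ay":0,"az":0,"tx":-0.16,"ty":0.3,"tz":-0.05,"jaw":0.5},{"ax":0,"ay":0,"az":0,"tx":-0.16,"ty":0.3,"tz":-0.05,"jaw":0.5},{"ax":0,"ay":0,"az":0,"tx":-0.16,"ty":0.3,"tz":-0.05,"jaw":0.5},{"ax":0,"ay":0,"az":0,"tx":-0.16,"ty":0.3,"tz":-0.05,"jaw":0.5}]'
python3 - <<'E'
from h import *
f=grab('side',6);g=grab('top',6)
a=cv2.resize(f['color'][165:265,195:325,::-1],None,fx=3,fy=3,interpolation=cv2.INTER_CUBIC)
b=cv2.resize(g['color'][140:240,235:365,::-1],None,fx=3,fy=3,interpolation=cv2.INTER_CUBIC)
cv2.imwrite('pics/p6.png',np.vstack([a,b]))
o=np.array([694,-67,0]);t=np.radians(9.8);c,s=np.cos(t),np.sin(t);R=np.array([[c,s,0],[-s,c,0],[0,0,1]])
for n,k in(('top',g),('side',f)):
    m=(k['color'].max(2)<45); P=(cloud(k)-o)@R.T; q=P[m]; q=q[(abs(q[:,1])<35)&(q[:,0]<-25)&(q[:,0]>-140)&(q[:,2]>(50 if n=='top' else 15))&(q[:,2]<70)]
    print(n,len(q),q.mean(0).round(1) if len(q) else '',cv2.minAreaRect(q[:,:2].astype(np.float32)) if len(q) else '',np.percentile(q[:,2],98) if len(q) else '')
E
```

```text
time: 15.1
tool_pos: [643.9, -78.7, 193.5]
ee_rot: [0.001, 0.996, 0.085, 0.006]
wrist_force: [0.6, 0.2, 0.2]
finger_gap: 43.1
time: 16.1
tool_pos: [534.7, -400.2, 235.0]
ee_rot: [-0.001, 0.996, 0.086, 0.0]
wrist_force: [-0.3, -0.5, 0.9]
finger_gap: 42.8
top 142 [-66.    2.   57.7] ((-69.8502197265625, 1.0660896301269531), (76.77305603027344, 21.149913787841797), 1.6637217998504639) 61.576394232753756
side 360 [-69.5   5.9  51.2] ((-69.85040283203125, 2.0481910705566406), (78.64612579345703, 31.093244552612305), 1.3949133157730103) 62.519859734566424
```

View pics/p6.png

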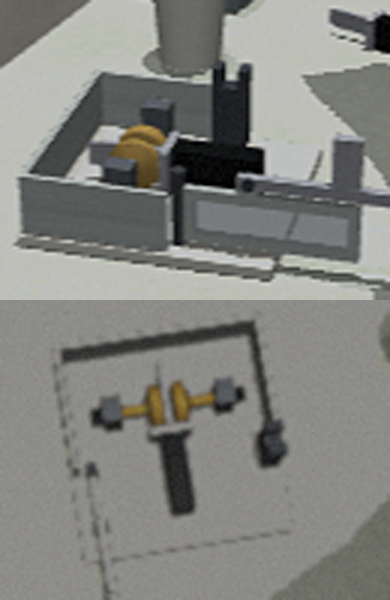

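The final views show the gate open at about 90°, the flange at (165,145) side and (170,432) top against the rims, the blade between the discs with its tip behind at (157,370), and the handle on the plate. The arm is clear. Handing in.

```bash
python3 -c "
from rig import env,telemetry
s=telemetry.sense();print(s['time'],s['wrist_force']);print(env.close_job())"
```

```text
16.2 [ 0.4237564  -0.07553083  0.49121346]
the job is handed in; nothing more can be done
None
```

The job is handed in at 16.2 s of the 64 s allowed. I gripped the latch tab, lifted it about 25 mm, swung the gate open and let the latch down. Then I slid the larger gauge between the electrodes until its flange touched, set it on the base plate and released it.

**Last checks**
- **Gate:** it stands about 87° open (1.5 rad), worked out from the tool position at release; the final pictures show it still about square.
- **Gauge depth:** I felt contact at about 5 N along x. The camera puts the stop within about 2 mm of the gap mouth. It actually reads 1–2 mm beyond it, which contact rules out, so that is camera error.
- **Gauge alignment:** the gauge is in line within about 1.5° and about 1–2 mm off sideways. It rests on the plate: I felt vertical contact when lowering, and the handle top reads 58 mm, as expected. The side camera's top-edge reading was 62 mm, a few millimetres high.
- **Jar:** the arm never went near it, but I did not look at it again in the last picture.
- **Arm:** it is clear, and the wrist force is about zero.

While the blade tip entered, it rubbed one electrode with up to about 8.5 N sideways. I shifted the gauge about 3 mm and it then slid in freely.

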